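Cocoa and cinnamon home in the sloped topping rack

ROBOT

A 6-joint arm with a two-finger parallel gripper is mounted at the origin on a cart in front of the work surface, level with it; the furniture and walls round the work are solid. World frame = base frame: x ahead of the robot, y to its left, z up, the work surface at z = 0. Lengths are in m, angles in rad, forces in N, time in s.
With the tool pointing down it reaches from about 0.35 to 0.975 m from the base axis. Payload 4.9 kg.
Tool frame: the origin (TCP) lies on the front face of the gripper's body, between the roots of the fingers; the fingertips stand ctrl.tip_extent ahead of it and the grasp point (between the pads) lies 54 mm ahead of it (ctrl.tip_extent is the distance from the TCP to the fingertips, in m); z points along the fingers, y is the line along which they close (so a half turn about z gives the same grasp; the last joint's range is limited). The gripper opens to 85 mm and grips with 20 to 120 N. Pads are 22 mm wide; open, the fingers measure 114 mm over their backs; the gripper's body (76 mm by 85 mm) begins 54 mm behind the grasp point. The pads swing forward as they close: fully open they stand 13 mm farther back than shut.
Start: joints at [-1.441, 0.053, 1.613, -0, 1.476, -0.119], TCP at [0.154, -0.606, 0.304] pointing down, gripper open.
Joint ranges: [-3.01, 3.01], [-1.01, 2.22], [0.06, 2.58], [-1.02, 4.17], [0.09, 2.62], [-3.14, 3.14]. Speed limits (rad/s): [2.57, 2.57, 3.14, 3.14, 3.14, 3.14].

INTERFACE

Orientations are given as a rotation vector (axis times angle).
In Python, from station import ctrl gives the robot as it stands.
- The arm moves only by the tool apply_moves, never from a script. Its argument "rows" is one flat list of numbers, 6 for each row, row after row: the shift along the tool's x, y, z normalised to -1 to 1, where 1 is 0.6 m, then the turn, a rotation vector about the tool's x, y, z normalised to -1 to 1, where 1 is 90 degrees. A call has 1 to 20 rows; each row is the pose to reach, as a shift and turn from the pose commanded when the call began, along the tool's axes at that moment; what a row does not reach only later rows make up. A row lasts 1/10 s, in which the tool goes at most 50 mm and 8.59 degrees, less where a joint would pass 70% of its speed; a pose out of reach is approached as far as the arm can. A call with a number of a shift or a turn outside -1 to 1 is refused whole. A call with a gripper value outside its range is refused whole. "grip" is the opening, from 0 (shut) to 1 (fully open), set as the call begins (left out, the last holds). The fingers move at their own pace and stop on an object; "grip_force" is the grip in N (left out, the last holds). Time passes only in rows, so rows that repeat a pose let the fingers close. It gives the time, the measured TCP pose, the force, the opening and the grip force at its end, in the units of the state.
- ctrl.get_obs(): the state, without advancing time (a new reading comes with each control period).
- ctrl.get_image(name): name is "scene" or "top" or "wrist"; returns (picture, depth): 420x560x3 uint8, blue, green, red; 420x560 float32, m along the optical axis (not along the pixel's ray), 0 where there is no reading.
- ctrl.camera_model(name): a dict with "mtx" (3x3 intrinsics, pixels), "k1" (the pictures are not rectified: a ray, as slopes to the right and down, at radius r is drawn at 1 + k1 r^2 times it, then the intrinsics apply), "R" (3x3) and "t" (3): a world point X has camera coordinates R X + t; the wrist camera has in their place "tool_from_camera" (4x4, takes a point from camera to tool coordinates, whose origin is the TCP and whose axes are the flange's). Camera axes: x right, y down, z forward; pixel columns grow to the right and rows downward; lengths in m; the calibration is good to about 2 mm. A picture is of the moment at which its call begins: read the wrist's pose just before it. camera_model takes no time and is no camera call.
- ctrl.finish_job(): hands the job in; it is judged then, once.
The state is a dict: "t": time; "q": joint angles; "dq": joint speeds; "effort": joint torques, N m; "tool_pos": TCP position; "tool_rot": TCP orientation; "contact_force": force on the tool from outside, world axes, zero at the start; "wrist_torque": the same for the moment, N m; "opening": finger opening in m; "grip_force": force on a finger pad.
Only numpy, scipy, OpenCV 4.12 (cv2) and the standard library are available. Lean on these libraries where they do the work, as an engineer would, in place of code of your own. Each camera call takes 0.05 s, during which the arm holds its last target. There are 200 camera calls.

TASK

Get both topping jars stowed in the sloped wooden rack: take the cocoa jar (green label) out of the carrying caddy and lay it in the empty lane, foot first with its cap uphill, and slide both it and the cinnamon jar already lying in the other lane down under the steel keeper bar until each foot rests fully against the back stop. The jars are glass, so do not drop them, and leave the sugar shaker standing in the caddy.

Things in the scene. Friction and masses are not known exactly. Their poses are not given: they have to be found in the camera images.
- cocoa: cocoa jar to be stowed: round glass jar with green label and dark screw cap, 44 mm diameter, 105 mm tall (cap the top 20 mm), 0.08 to 0.18 kg, closed and rigid. Starts upright in an end cell of the caddy, cap 27 mm above the caddy's long sides. Origin: centre of its underside (foot), z up through the cap
- cinnamon: cinnamon jar with dark cap, 43 mm diameter, 96 mm long (cap the last 21 mm), 0.08 to 0.18 kg. Starts lying in the rack's left lane, foot downhill, 45 to 85 mm short of the stop. Origin: centre of its foot, z towards the cap (uphill)
- sugar_shaker: grey sugar shaker with a domed top, 44 mm diameter, 90 mm tall, upright in the caddy's other end cell; it stays there. Origin: centre of its underside, z up
- caddy: fixed dark wooden carrying caddy, 64 x 192 mm (x, y): a row of three cells along y, 52 x 56 mm inside, 62 mm apart, floor 6 mm up. Long sides 84 mm high; ends and partitions, 6 mm thick, 138 mm high; small brass bails on both ends; middle cell empty. A cap can be gripped over the long sides (closing along x) from straight above. Origin: centre of its underside, z up
- rack: tray of the fixed light-wood rack, 192 mm wide, two lanes at y +42 and -42 mm. It falls 22 degrees away from the robot: floor 103 mm over the worktop at the near end, 28 mm at the back stop, 200 mm farther down the slope, a board 52 mm high. Side boards 10 mm high; no wall between lanes. Origin: floor at the stop's foot, mid-width; x down the slope, y left, z square up from the floor
- keeper_bar (a point): middle of the 8 mm steel keeper bar that crosses both lanes between 72 mm high side cheeks, 33 mm uphill of the stop, its underside 57 mm off the tray's floor; the top of a lying jar is at 50 mm, so a jar must be laid uphill of the bar and slid under it lengthwise
- left_stop (a point): on the back stop's face, where the axis of a jar lying home in the left (+y), cinnamon's lane meets it, 27.5 mm off the tray's floor: a jar lying home has its foot centre here. Axes of the sloped tray: x down the lane into the stop, y left across the tray, z square up from the floor.
- right_stop (a point): on the back stop's face, where the axis of a jar lying home in the right (-y), empty lane meets it, 27.5 mm off the tray's floor: a jar lying home has its foot centre here. Axes of the sloped tray: x down the lane into the stop, y left across the tray, z square up from the floor.
- right_lane (a point): high (near) end of the right lane, midway between its rods at the height of their tops, 184 mm uphill of the stop. Each lane is a pair of 10 mm steel rods on the floor, centres 28 mm apart, that cradle a jar. A jar stays where it is left on them; pushing it takes under 1 N
- clear_spot (a point): fixed point on the worktop between caddy and rack, clear by 70 mm all round in every start, free for standing a jar down. Tall equipment stands round the work: the grinder, 0.78 m high, beyond x 0.54 m at y 0.05 to 0.26 m; the espresso machine, over 0.5 m high, beyond x 0.48 m at y below -0.48 m
Things that resemble listed ones, but are neither listed nor needed, are in the scene too. What is shaped like the cinnamon but purple is not meant.

How it is judged:
By the outcome, as a careful person would: the job done as asked, in the order asked, and still so for the second after the job is handed in, with the robot touching nothing.
It also fails if it takes over 67 s, if anything falls off the work surface, if the arm or the gripper's body presses on something with over 40 N, if the wrist force passes 120 N, or if a joint passes its speed limit or range.

## Working session

There is one attempt and no reset: what is moved stays moved. The work goes in short steps, Python scripts to look and compute and a tool call to move; the robot and the scene stay as the last step left them, time stands still between calls to the robot, and variables do not carry over. Pictures are saved under pics/ and viewed, at most 10 in all, crops included, and the job is handed in when it is done.

Besides the shell and the picture viewer there is one more tool, called after ">>>" as name(argument=value, ...) on one line, values as JSON. apply_moves: Moves the arm, as the interface text tells. Its arguments: {"type":"object","properties":{"rows":{"type":"array","items":{"type":"number"}},"grip":{"type":"number"},"grip_force":{"type":"number"}},"required":["rows"]}

```bash
ls; mkdir -p pics; python3 - <<'E'
from station import ctrl
import cv2,numpy as np
o=ctrl.get_obs();print(o,ctrl.tip_extent)
for n in("scene","top"):
    p,d=ctrl.get_image(n);np.savez(f'{n}0.npz',p=p,d=d);cv2.imwrite(f'pics/{n}0.png',p)
    print(n,ctrl.camera_model(n))
print(ctrl.camera_model("wrist"))
E
```

```text
pics
{'t': 0.0, 'q': array([-1.44099763e+00,  5.33675137e-02,  1.61429215e+00, -1.97126123e-05,
        1.47598897e+00, -1.18980516e-01]), 'dq': array([ 4.05009127e-04,  5.64297203e-04, -4.88819838e-05, -4.38898466e-04,
        8.79232463e-04,  1.49061145e-03]), 'effort': array([-1.21368130e-04, -3.93683910e+01, -3.70174026e+01, -1.11129787e-04,
        7.02518126e-03, -1.86156456e-05]), 'tool_pos': array([ 0.15383486, -0.60528557,  0.30265736]), 'tool_rot': array([-3.11527908e+00, -3.89522383e-01,  4.82590332e-05]), 'contact_force': array([ 0.28735177, -0.08694909, -0.31414991]), 'wrist_torque': array([-0.00281925, -0.04508102,  0.04875018]), 'grip_force': 0.0, 'opening': 0.0857227052386909} 0.0726
scene {'mtx': array([[420.36688562,   0.        , 279.12254575],
       [  0.        , 420.36688562, 205.80950501],
       [  0.        ,   0.        ,   1.        ]]), 'k1': -0.062364644820525277, 'R': array([[-0.63684498, -0.77094173,  0.00879369],
       [-0.536471  ,  0.43490843, -0.72322439],
       [ 0.55373941, -0.46529938, -0.69055713]]), 't': array([0.42375423, 0.32532816, 0.8560
[... 256 characters left out ...]
       [-0.98779689, -0.02151227, -0.15425472],
       [ 0.15455988, -0.01331872, -0.98789365]]), 't': array([0.05685458, 0.60303667, 1.04907481])}
{'mtx': array([[327.73825232,   0.        , 282.24377753],
       [  0.        , 327.73825232, 209.29538543],
       [  0.        ,   0.        ,   1.        ]]), 'k1': 0.019437620096327764, 'tool_from_camera': array([[-2.19278517e-05, -9.48692821e-01, -3.16199194e-01,
         8.17930285e-02],
       [ 9.99999977e-01, -8.89444726e-05,  1.97511988e-04,
         6.26745015e-04],
       [-2.15502376e-04, -3.16199182e-01,  9.48692801e-01,
        -7.07485474e-02],
       [ 0.00000000e+00,  0.00000000e+00,  0.00000000e+00,
         1.00000000e+00]])}
```

View pics/scene0.png

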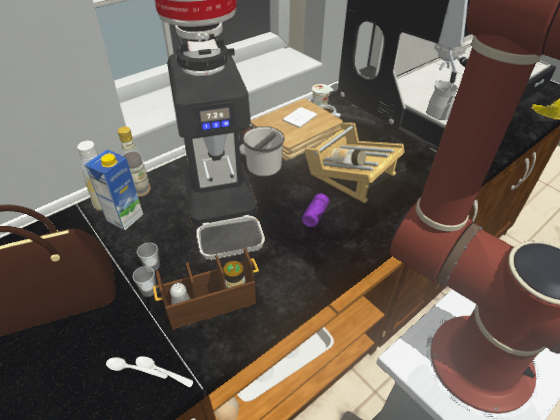

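View pics/top0.png

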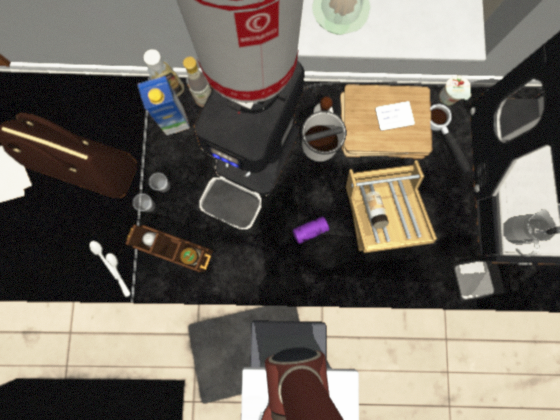

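```bash
cat > h.py <<'E'
import numpy as np,cv2
from scipy.spatial.transform import Rotation as Ro
from station import ctrl
def rays(m,uv):
    D=np.array([m['k1'],0,0,0,0.])
    return cv2.undistortPoints(np.asarray(uv,float).reshape(-1,1,2),m['mtx'],D).reshape(-1,2)
def cloud(m,d,T=None):
    v,u=np.mgrid[:d.shape[0],:d.shape[1]]
    r=rays(m,np.stack([u,v],-1).reshape(-1,2)).reshape(*d.shape,2)
    c=np.dstack([r*d[...,None],d])
    return c@T[:3,:3].T+T[:3,3] if T is not None else (c-m['t'])@m['R']
def wristT(o,m):
    T=np.eye(4);T[:3,:3]=Ro.from_rotvec(o['tool_rot']).as_matrix();T[:3,3]=o['tool_pos'];return T@m['tool_from_camera']
E
python3 - <<'E'
from h import *
im={}
for n in("scene","top"):
    z=np.load(f'{n}0.npz');im[n]=(z['p'],cloud(ctrl.camera_model(n),z['d']),z['d'])
p,W,d=im['top']
for u,v in [(189,256),(150,239),(207,260),(131,232),(375,205),(375,215),(372,188),(385,167),(354,174),(420,165),(358,245),(434,240),(395,190),(415,200),(395,235),(311,231)]:
    print((u,v),W[v,u].round(3))
a=cv2.resize(p[155:260,340:445],(600,600),interpolation=cv2.INTER_CUBIC)
b=cv2.resize(im['scene'][0][125:205,300:410],(800,582),interpolation=cv2.INTER_CUBIC)
cv2.imwrite('pics/ta.png',a);cv2.imwrite('pics/sb.png',b)
# caddy
hsv=cv2.cvtColor(p,cv2.COLOR_BGR2HSV)
R=np.zeros(d.shape,bool);R[215:280,115:220]=1
m=R&(W[...,2]>.06)&(W[...,2]<.15)
P=W[m];print('caddy',len(P),cv2.minAreaRect(P[:,:2].astype(np.float32)),P.min(0),P.max(0))
for lo,hi in((.125,.145),(.1,.118),(.078,.09)):
    q=R&(W[...,2]>lo)&(W[...,2]<hi);print(lo,q.sum(),cv2.minAreaRect(W[q][:,:2].astype(np.float32)))
E
```

```text
(189, 256) [0.454 0.301 0.113]
(150, 239) [0.497 0.411 0.093]
(207, 260) [0.445 0.256 0.104]
(131, 232) [0.511 0.446 0.137]
(375, 205) [ 0.599 -0.185  0.11 ]
(375, 215) [ 0.571 -0.183  0.113]
(372, 188) [ 0.658 -0.194  0.045]
(385, 167) [ 0.733 -0.247 -0.003]
(354, 174) [ 0.691 -0.138  0.071]
(420, 165) [ 0.742 -0.353 -0.003]
(358, 245) [ 0.497 -0.16   0.011]
(434, 240) [ 0.517 -0.384  0.001]
(395, 190) [ 0.655 -0.262  0.039]
(415, 200) [ 0.624 -0.313  0.054]
(395, 235) [ 0.521 -0.242  0.093]
(311, 231) [ 0.532 -0.021  0.038]
caddy 1545 ((0.47524482011795044, 0.3585208058357239), (0.22090958058834076, 0.06388873606920242), 71.02130889892578) [0.41539599 0.25001416 0.06022083] [0.53500844 0.46754691 0.14139619]
0.125 290 ((0.4754396975040436, 0.35926949977874756), (0.19422902166843414, 0.05349057540297508), 70.95618438720703)
0.1 421 ((0.4751306176185608, 0.35857275128364563), (0.2209203988313675, 0.05349046364426613), 71.09321594238281)
0.078 438 ((0.4749969244003296, 0.3576570749282837), (0.19038407504558563, 0.06382064521312714), 71.09307861328125)
```

View pics/ta.png

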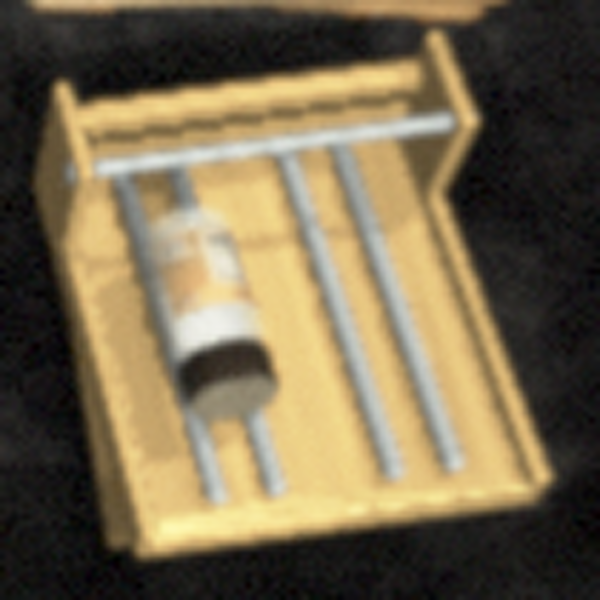

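View pics/sb.png

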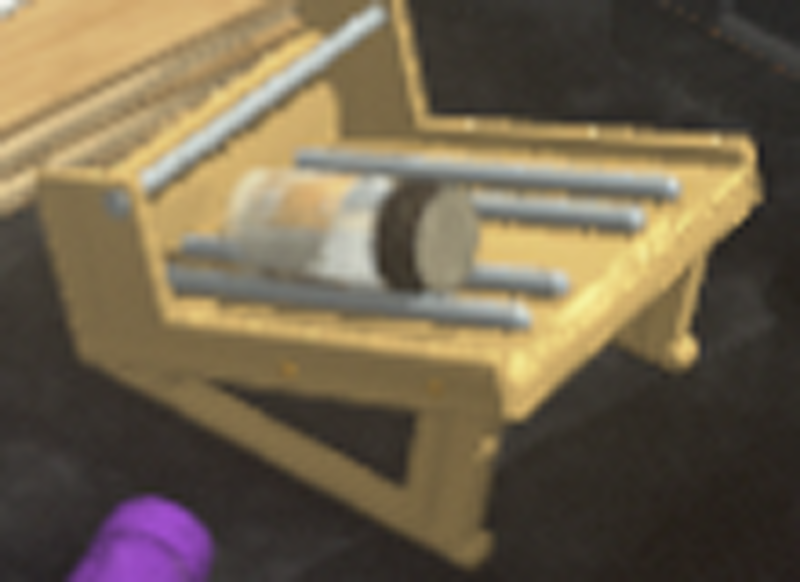

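The scene view shows the caddy at the left (cocoa at px 234,268) and the rack at (355,160). The top view shows the cocoa cap at (189,256), the shaker at (150,239), and cinnamon at (375,205) in the left lane. The zoomed rack crops show the rods, the keeper bar and cinnamon with its cap uphill. I'll start moving now, passing over the rack.

>>> apply_moves(rows=[0.665, -0.614, -0.128, 0, 0, -0.31, 0.665, -0.614, -0.128, 0, 0, -0.31, 0.665, -0.614, -0.128, 0, 0, -0.31, 0.665, -0.614, -0.128, 0, 0, -0.31, 0.665, -0.614, -0.128, 0, 0, -0.31, 0.665, -0.614, -0.128, 0, 0, -0.31, 0.665, -0.614, -0.128, 0, 0, -0.31, 0.665, -0.614, -0.128, 0, 0, -0.31, 0.665, -0.614, -0.128, 0, 0, -0.31, 0.665, -0.614, -0.128, 0, 0, -0.31, 0.665, -0.614, -0.128, 0, 0, -0.31, 0.665, -0.614, -0.128, 0, 0, -0.31, 0.665, -0.614, -0.128, 0, 0, -0.31])

```text
t: 1.4
tool_pos: [0.4502, -0.1494, 0.3804]
tool_rot: [-2.93, -1.134, 0.001]
contact_force: [-0.9, 0.4, -0.3]
opening: 0.0852
grip_force: 0.0
```

```bash
cat >> h.py <<'E'
def log():
    o=ctrl.get_obs()
    open('kin.txt','a').write(' '.join('%.6f'%x for x in [*o['q'],*o['tool_pos'],*o['tool_rot']])+'\n'); return o
def plan(tgts):
    o=log();p0=o['tool_pos'];R0=Ro.from_rotvec(o['tool_rot'])
    print('pos',p0.round(4),'q',o['q'].round(3),'t',o['t'],'F',o['contact_force'].round(1))
    for p,R in tgts:
        s=R0.inv().apply(np.array(p)-p0)/.6; r=(R0.inv()*R).as_rotvec()/(np.pi/2)
        n=max(np.linalg.norm(s)*.6/.05,np.linalg.norm(r)*90/8.59)
        print(s.round(4).tolist(),r.round(4).tolist(),'rows %.1f'%n)
def down(yaw,z=None): # tool x heading yaw deg, pointing down
    a=np.radians(yaw);return Ro.from_matrix(np.array([[np.cos(a),np.sin(a),0],[np.sin(a),-np.cos(a),0],[0,0,-1]]).T.T)
E
python3 - <<'E'
from h import *
open('kin.txt','w').write('-1.44099763 .0533675 1.61429215 0 1.475989 -.1189805 .15383486 -.60528557 .30265736 -3.11527908 -.389522383 0\n')
z=np.load('top0.npz');p,d=z['p'],z['d'];M=ctrl.camera_model('top');W=cloud(M,d)
# floor plane
hsv=cv2.cvtColor(p,cv2.COLOR_BGR2HSV)
wood=(hsv[...,1]>70)&(hsv[...,0]>10)&(hsv[...,0]<30)
m=np.zeros(d.shape,np.uint8);cv2.fillConvexPoly(m,np.array([[386,188],[392,188],[407,236],[396,236]]),1);m=(m>0)&wood
X=W[m];
for _ in range(4):
    c=X.mean(0);n=np.linalg.svd(X-c)[2][2];n*=np.sign(n[2]);r=(W[m]-c)@n;X=W[m][abs(r)<.004]
print('floor n',n.round(3),'tilt',np.degrees(np.arccos(n[2])),'downhill az',np.degrees(np.arctan2(n[1],n[0])),len(X))
C=-M['R'].T@M['t']
def hit(ta,h):
    uv=np.array([[340,155]])+(np.array(ta,float)+.5)*.175-.5
    r=rays(M,uv);D=np.c_[r,np.ones(len(r))]@M['R']
    s=((c+n*h-C)@n)/(D@n);return C+D*s[:,None]
for a in([[290,155],[393,472]],[[345,150],[452,465]],[[125,180],[213,497]],[[182,175],[272,490]]):
    P=hit(a,.010);v=P[0]-P[1];print('rod',P.round(4).tolist(),'az',np.degrees(np.arctan2(v[1],v[0])).round(2),np.linalg.norm(v).round(4))
P=hit([[75,172],[450,122]],.063);v=P[0]-P[1];print('bar',P.round(4).tolist(),np.degrees(np.arctan2(v[1],v[0])))
P=hit([[150,545],[545,490]],.0);v=P[0]-P[1];print('near edge',P.round(4).tolist(),np.degrees(np.arctan2(v[1],v[0])))
P=hit([[232,398]],.0275);print('cinn cap end',P.round(4))
print('floorpt',c.round(4))
plan([([.455,.300,.26],down(71)),([.455,.300,.160],down(71))])
o=ctrl.get_obs();q,dd=ctrl.get_image('wrist');np.savez('w1.npz',p=q,d=dd,pos=o['tool_pos'],rot=o['tool_rot']);cv2.imwrite('pics/w1.png',q)
E
```

```text
floor n [ 0.238 -0.916  0.322] tilt 71.20248527298381 downhill az -75.45314841783083 155
rod [[0.6246, -0.1757, 0.2794], [0.4809, -0.1261, 0.5264]] az -19.05 0.29
rod [[0.4956, -0.0075, 0.8529], [0.4523, -0.0045, 0.8933]] az -3.91 0.0593
rod [[0.3986, 0.1202, 1.2876], [0.4217, 0.1263, 1.2878]] az -165.22 0.0239
rod [[0.375, 0.1518, 1.3948], [0.4131, 0.1633, 1.3994]] az -163.19 0.0401
bar [[0.2674, 0.2411, 1.8925], [0.6142, -0.2001, 0.3821]] 128.1793666282319
near edge [[0.4325, 0.0834, 1.1268], [0.4323, 0.0846, 1.1305]] -79.71449768845429
cinn cap end [[0.3595 0.2626 1.7757]]
floorpt [ 0.5861 -0.2456  0.0779]
pos [ 0.4502 -0.1494  0.3804] q [-0.477 -0.351  1.849 -0.     1.644  0.355] t 1.4 F [-0.9  0.4 -0.3]
[0.5103, -0.5484, 0.2005] [-0.0003, 0.0003, -0.3187] rows 9.3
[0.5104, -0.5483, 0.3672] [-0.0003, 0.0003, -0.3187] rows 10.0
```

View pics/w1.png

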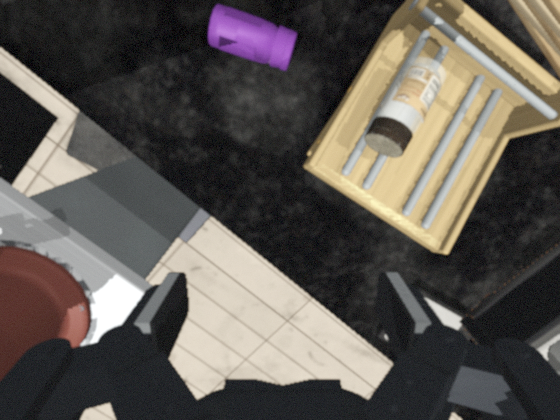

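The wrist view shows the rack at upper right: rod near ends at about (347,173), (368,187), (408,217) and (428,227), and the bar from (420,10) to (553,115). I'm moving to the cocoa jar now.

>>> apply_moves(rows=[0.51, -0.548, 0.2, 0, 0, -0.319, 0.51, -0.548, 0.2, 0, 0, -0.319, 0.51, -0.548, 0.2, 0, 0, -0.319, 0.51, -0.548, 0.2, 0, 0, -0.319, 0.51, -0.548, 0.2, 0, 0, -0.319, 0.51, -0.548, 0.2, 0, 0, -0.319, 0.51, -0.548, 0.2, 0, 0, -0.319, 0.51, -0.548, 0.2, 0, 0, -0.319, 0.51, -0.548, 0.2, 0, 0, -0.319, 0.51, -0.548, 0.2, 0, 0, -0.319, 0.51, -0.548, 0.2, 0, 0, -0.319, 0.51, -0.548, 0.2, 0, 0, -0.319])

```text
t: 2.65
tool_pos: [0.4566, 0.2971, 0.2605]
tool_rot: [2.561, 1.819, -0.001]
contact_force: [1.4, -0.3, 0.9]
opening: 0.0852
grip_force: 0.0
```

```bash
python3 - <<'E'
from h import *
from scipy.optimize import least_squares
Mt=ctrl.camera_model('top');Mw=ctrl.camera_model('wrist');z=np.load('w1.npz')
T=np.linalg.inv(wristT(dict(tool_rot=z['rot'],tool_pos=z['pos']),Mw))
def proj(R,t,M,X):
    return cv2.projectPoints(np.atleast_2d(X),cv2.Rodrigues(R)[0],t,M['mtx'],np.array([M['k1'],0,0,0,0.]))[0][:,0]
ta=lambda a:np.array([[340,155]])+(np.array(a,float)+.5)*.175-.5
views=[(Mt['R'],Mt['t'],Mt,ta([[213,497],[272,490],[393,472],[452,465]]),ta([[75,172],[450,122]])),
 (T[:3,:3],T[:3,3],Mw,np.array([[347,173],[368,187],[408,217],[428,227.]]),np.array([[420,10],[553,115.]]))]
ry=np.radians(22)
def RT(yaw): return (Ro.from_euler('z',yaw)*Ro.from_euler('y',ry)).as_matrix()
def res(s,vs=views,full=False):
    yaw,x,y,e=s;R=RT(yaw);O=np.array([x,y,.028]);r=[]
    for Rc,tc,M,rod,bar in vs:
        A=np.array([[-e,yy,.006] for yy in(.056,.028,-.028,-.056)])@R.T+O
        r+=list((proj(Rc,tc,M,A)-rod).ravel())
        B=proj(Rc,tc,M,np.array([[-.033,.09,.061],[-.033,-.09,.061]])@R.T+O)
        v=B[1]-B[0];nn=np.array([-v[1],v[0]])/np.linalg.norm(v);r+=list((bar-B[0])@nn)
    return np.array(r)
for vs in(views,views[:1],views[1:]):
    f=least_squares(res,[.26,.7,-.22,.184],kwargs=dict(vs=vs),loss='soft_l1')
    print(np.degrees(f.x[0]).round(2),f.x.round(4),res(f.x,vs).round(1))
    if vs is views:np.save('rack.npy',f.x)
f=np.load('rack.npy')
# cinnamon cap from wrist/top depth: points in rack frame
for n,W,p in(('top',cloud(Mt,np.load('top0.npz')['d']),0),('w',cloud(Mw,z['d'],np.linalg.inv(T)),0)):
    L=(W.reshape(-1,3)-[f[1],f[2],.028])@RT(f[0])
    k=(abs(L[:,1]-.042)<.018)&(L[:,2]>.03)&(L[:,2]<.053)&(L[:,0]<-.05)&(L[:,0]>-.2);Q=L[k]
    print(n,k.sum(),'x',np.percentile(Q[:,0],[0,1,99,100]).round(4),'zmax',np.percentile(Q[:,2],98).round(4),'y',np.median(Q[Q[:,2]>.045][:,1]).round(4))
    k=(abs(L[:,1])<.02)&(L[:,0]<-.06)&(L[:,0]>-.18)&(abs(L[:,2])<.02);print('floor z',np.median(L[k][:,2]).round(4))
plan([([.455,.300,.160],down(71))])
o=ctrl.get_obs();q,dd=ctrl.get_image('wrist');T=wristT(o,Mw);W=cloud(Mw,dd,T)
k=(W[...,2]>.103)&(W[...,2]<.12)&(np.hypot(W[...,0]-.455,W[...,1]-.3)<.03)
print('cap',k.sum(),np.median(W[k],0).round(4),cv2.minEnclosingCircle(W[k][:,:2].astype(np.float32)))
k=(W[...,2]>.125)&(W[...,2]<.145)&(W[...,0]>.3)&(W[...,0]<.6)&(W[...,1]>.2)
print('part',cv2.minAreaRect(W[k][:,:2].astype(np.float32)))
cv2.imwrite('pics/w2.png',q)
E
```

```text
9.44 [ 0.1647  0.6787 -0.2252  0.1858] [ 3.1  0.   3.1 -0.3  2.7 -0.1  2.7 -0.4 -0.2  0.3  0.   0.5 -0.3  0.2
 -0.4 -3.6 -1.2 -0.9  0.3 -0.3]
8.95 [ 0.1562  0.6775 -0.2192  0.185 ] [ 0.2  0.1  0.2 -0.2 -0.2  0.2 -0.2 -0.   0.  -0. ]
9.49 [ 0.1657  0.6788 -0.2258  0.186 ] [ 0.4  1.1  0.1  0.7 -0.  -3.1 -0.8 -0.4  0.2 -0.2]
top 377 x [-0.1489 -0.1481 -0.0543 -0.0526] zmax 0.0504 y 0.0479
floor z -0.0009
w 3104 x [-0.1496 -0.1491 -0.0559 -0.0534] zmax 0.051 y 0.0462
floor z 0.0007
pos [0.4566 0.2971 0.2605] q [ 4.410e-01 -1.080e-01  1.844e+00 -1.000e-03  1.407e+00  7.760e-01] t 2.65 F [ 1.4 -0.3  0.9]
[0.0038, -0.0042, 0.1676] [-0.0, 0.0007, -0.0027] rows 2.0
cap 2693 [0.4537 0.3017 0.1122] ((0.4525643587112427, 0.2962908148765564), 0.02601056918501854)
part ((0.4648447334766388, 0.32748934626579285), (0.13026516139507294, 0.05370819941163063), 71.17862701416016)
```

>>> apply_moves(rows=[0, 0, 0, 0, 0, 0, 0, 0, 0.08, 0, 0, 0, 0, 0, 0.14, 0, 0, 0, 0, 0, 0.166, 0, 0, 0, 0, 0, 0.166, 0, 0, 0, 0, 0, 0.166, 0, 0, 0, 0, 0, 0.166, 0, 0, 0])

```text
t: 3.4
tool_pos: [0.4576, 0.2992, 0.1639]
tool_rot: [2.559, 1.82, 0.007]
contact_force: [-0.2, 0.1, 0.1]
opening: 0.0853
grip_force: 0.0
```

>>> apply_moves(rows=[0, 0, 0, 0, 0, 0, 0, 0, 0, 0, 0, 0, 0, 0, 0, 0, 0, 0, 0, 0, 0, 0, 0, 0, 0, 0, 0, 0, 0, 0, 0, 0, 0, 0, 0, 0, 0, 0, 0, 0, 0, 0, 0, 0, 0, 0, 0, 0], grip=0.35, grip_force=40)

```text
t: 4.2
tool_pos: [0.4564, 0.2991, 0.1622]
tool_rot: [-2.559, -1.821, -0.002]
contact_force: [-1.5, 0.4, 5.6]
opening: 0.0428
grip_force: 40.3
```

>>> apply_moves(rows=[0, 0, -0.05, 0, 0, 0, 0, 0, -0.1, 0, 0, 0, 0, 0, -0.17, 0, 0, 0, 0, 0, -0.24, 0, 0, 0, 0, 0, -0.3, 0, 0, 0, 0, 0, -0.3, 0, 0, 0, 0, 0, -0.3, 0, 0, 0, 0, 0, -0.3, 0, 0, 0])

```text
t: 5.0
tool_pos: [0.4554, 0.2983, 0.3387]
tool_rot: [-2.559, -1.821, 0.006]
contact_force: [0.0, 0.3, -2.4]
opening: 0.0428
grip_force: 41.1
```

```bash
python3 - <<'E'
from h import *
import sys
o=log()
K=np.loadtxt('kin.txt');print(K.round(3).tolist())
# fit: lateral+planar: r = a+L1 s2+L2 s23+ b c23 + L3 sin(sum), z similarly
q=K[:,:6];p=K[:,6:9]
c,s=np.cos(q[:,0]),np.sin(q[:,0]);r=c*p[:,0]+s*p[:,1];l=-s*p[:,0]+c*p[:,1];print('lat',l.round(4),'r',r.round(4),'z',p[:,2].round(4))
for n in("scene","wrist"):
    P,d=ctrl.get_image(n);cv2.imwrite(f'pics/{n}3.png',P)
E
```

```text
[[-1.441, 0.053, 1.614, 0.0, 1.476, -0.119, 0.154, -0.605, 0.303, -3.115, -0.39, 0.0], [-0.477, -0.351, 1.849, -0.0, 1.644, 0.355, 0.45, -0.149, 0.38, -2.93, -1.134, 0.001], [0.441, -0.108, 1.844, -0.001, 1.407, 0.776, 0.457, 0.297, 0.261, 2.561, 1.819, -0.001], [0.443, -0.157, 1.757, -0.0, 1.545, 0.777, 0.455, 0.298, 0.339, -2.559, -1.821, 0.006]]
lat [0.0742 0.0741 0.074  0.0742] r [0.6201 0.4685 0.5397 0.5394] z [0.3027 0.3804 0.2605 0.3387]
```

View pics/scene3.png

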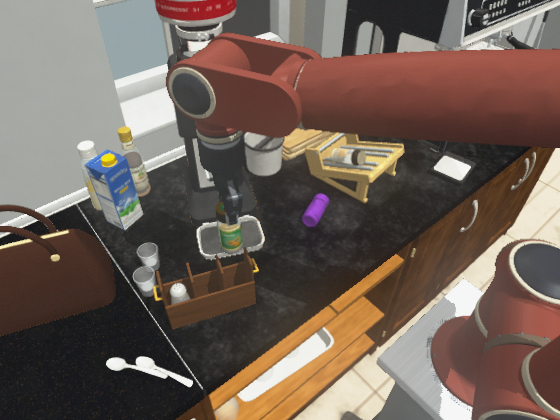

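Cocoa is held and clear of the caddy (scene px 230,235). I'm moving it toward the rack.

>>> apply_moves(rows=[-0.626, 0.118, -0.133, 0, 0, 0.689, -0.626, 0.118, -0.133, 0, 0, 0.689, -0.626, 0.118, -0.133, 0, 0, 0.689, -0.626, 0.118, -0.133, 0, 0, 0.689, -0.626, 0.118, -0.133, 0, 0, 0.689, -0.626, 0.118, -0.133, 0, 0, 0.689, -0.626, 0.118, -0.133, 0, 0, 0.689, -0.626, 0.118, -0.133, 0, 0, 0.689, -0.626, 0.118, -0.133, 0, 0, 0.689, -0.626, 0.118, -0.133, 0, 0, 0.689, -0.626, 0.118, -0.133, 0, 0, 0.689])

```text
t: 6.2
tool_pos: [0.3999, -0.0786, 0.4197]
tool_rot: [-3.131, -0.245, 0.003]
contact_force: [0.1, 0.1, -1.3]
opening: 0.0429
grip_force: 41.3
```

>>> apply_moves(rows=[0, 0, 0, 0, 0.05, 0, 0, 0, 0, 0, 0.12, 0, 0, 0, 0, 0, 0.2, 0, 0, 0, 0, 0, 0.28, 0, 0, 0, 0, 0, 0.36, 0, 0, 0, 0, 0, 0.4, 0, 0, 0, 0, 0, 0.4, 0, 0, 0, 0, 0, 0.4, 0, 0, 0, 0, 0, 0.4, 0])

```text
t: 7.1
tool_pos: [0.4002, -0.0787, 0.4209]
tool_rot: [-2.934, -0.23, -0.951]
contact_force: [0.4, 0.4, -0.6]
opening: 0.0429
grip_force: 41.2
```

```bash
cat > kin.py <<'E'
from h import *
from scipy.optimize import least_squares
# params: d1,a1,lat,L1,b(elbow offset),L2,L3, w(wrist lat split)
def fk(P,q):
    d1,a1,l1,L1,b,L2,L3,l2=P
    z=lambda a:Ro.from_euler('z',a);y=lambda a:Ro.from_euler('y',a)
    R=z(q[0]);p=np.array([0,0,d1])+R.apply([a1,l1,0])
    R=R*y(q[1]);p=p+R.apply([0,0,L1]);R=R*y(q[2]);p=p+R.apply([b,0,L2])
    R=R*z(SG[0]*q[3]);p=p+R.apply([0,l2,0]);R=R*y(q[4]);p=p+R.apply([0,0,L3])
    R=R*z(SG[1]*q[5]);return p,R
SG=[1,1]
E
python3 - <<'E'
import kin;from kin import *
o=log();K=np.loadtxt('kin.txt')
print(K[-1].round(3).tolist())
f=least_squares(lambda P:np.concatenate([(fk(P,k[:6])[0]-k[6:9]) for k in K]),[.4,0,.074,.45,0,.45,.15,0])
print(f.x.round(4),f.cost,abs(f.fun).max().round(5))
for s in(1,-1):
    kin.SG[1]=s
    for k in K: print(s,(fk(f.x,k[:6])[1].inv()*Ro.from_rotvec(k[9:])).as_rotvec().round(3))
E
```

```text
[-0.588, -0.868, 2.162, 0.417, 1.376, 0.844, 0.4, -0.079, 0.421, -2.934, -0.23, -0.951]
[ 0.238  -0.      0.0742  0.4264  0.0957  0.6099  0.2069 -0.    ] 7.028013829442131e-12 0.0
1 [-0.     0.     1.571]
1 [ 0.    -0.     1.571]
1 [0.    0.    1.571]
1 [0.    0.    1.571]
1 [0.    0.    1.571]
-1 [-0.     0.     1.333]
-1 [ 0.    -0.     2.281]
-1 [-0.     0.     3.124]
-1 [0.    0.    3.125]
-1 [-0.    -0.    -3.024]
```

```bash
cat >> kin.py <<'E'
P0=np.array([.238,0,.0742,.4264,.0957,.6099,.2069,0])
K=np.loadtxt('kin.txt')
P0=least_squares(lambda P:np.concatenate([(fk(P,k[:6])[0]-k[6:9]) for k in K]),P0).x
T90=Ro.from_euler('z',np.pi/2)
lo=np.array([-3.01,-1.01,.06,-1.02,.09,-3.14]);hi=np.array([3.01,2.22,2.58,4.17,2.62,3.14])
def ik(p,R,q0):
    def e(q):
        a,b=fk(P0,q);return np.r_[(a-p)*5,((b*T90).inv()*R).as_rotvec()]
    f=least_squares(e,np.clip(q0,lo+.001,hi-.001),bounds=(lo,hi));return f.x,abs(f.fun).max()
YAW=np.radians(8.95);RO=np.array([.6775,-.2205,.028])
RK=Ro.from_euler('z',YAW)*Ro.from_euler('y',np.radians(22))
def rk(x,y,z): return RO+RK.apply([x,y,z])
def lay(pitch=0,roll=0): # tool z along lane down; tool y right; tool x up; pitch = extra degrees nose-down
    R=np.array([[0,0,1],[0,-1,0],[1,0,0]]).T  # cols: x->(0,0,1), y->(0,-1,0), z->(1,0,0)
    return RK*Ro.from_euler('y',np.radians(pitch))*Ro.from_matrix(np.array([[0,0,1],[0,-1,0],[1,0,0.]]))*Ro.from_euler('z',np.radians(roll))
E
python3 - <<'E'
from kin import *
q0=K[-1,:6];print(lay().as_matrix().round(2),np.linalg.det(lay().as_matrix()))
rng=np.random.default_rng(0)
for f in(.06,.075,.09,.12):
  for up in(0,.08):
    for roll in(0,90,180,-90):
        t=rk(-f-.156,-.042,.0275+up);best=None
        for i in range(12):
            q,e=ik(t,lay(0,roll),q0 if i==0 else rng.uniform(lo,hi))
            if best is None or e<best[1]-1e-4:best=(q,e,i)
        print(f,up,roll,best[0].round(2),'%.4f'%best[1],best[2])
E
```

```text
[[ 0.37  0.16  0.92]
 [ 0.06 -0.99  0.14]
 [ 0.93  0.   -0.37]] 1.0000000000000002
0.06 0 0 [-0.98  0.04  2.2   1.51  1.   -0.56] 0.0000 0
0.06 0 90 [-0.98  0.04  2.2   1.51  1.    1.01] 0.0000 0
0.06 0 180 [-0.98  0.04  2.2   1.51  1.    2.58] 0.0000 0
0.06 0 -90 [-0.98  0.04  2.2   1.51  1.   -2.13] 0.0000 0
0.06 0.08 0 [-0.92 -0.08  2.15  1.43  0.97 -0.36] 0.0000 0
0.06 0.08 90 [-0.92 -0.08  2.15  1.43  0.97  1.21] 0.0000 0
0.06 0.08 180 [-0.92 -0.08  2.15  1.43  0.97  2.78] 0.0000 0
0.06 0.08 -90 [-0.92 -0.08  2.15  1.43  0.97 -1.93] 0.0000 0
0.075 0 0 [-1.01  0.01  2.21  1.49  1.02 -0.55] 0.0000 0
0.075 0 90 [-1.01  0.01  2.21  1.49  1.02  1.02] 0.0000 0
0.075 0 180 [-1.01  0.01  2.21  1.49  1.02  2.59] 0.0000 0
0.075 0 -90 [-1.01  0.01  2.21  1.49  1.02 -2.12] 0.0000 0
0.075 0.08 0 [-0.94 -0.11  2.17  1.41  0.99 -0.35] 0.0000 0
0.075 0.08 90 [-0.94 -0.11  2.17  1.41  0.99  1.22] 0.0000 0
0.075 0.08 180 [-0.94 -0.11  2.17  1.41  0.99  2.8 ] 0.0000 0
0.075 0.08 -90 [-0.94 -0.11  2.17  1.41  0.99 -1.92] 0.0000 0
0.09 0 0 [-1.04 -0.02  2.23  1.46  1.05 -0.54] 0.0000 0
0.09 0 90 [-1
[... 170 characters left out ...]
0 [-0.97 -0.14  2.18  1.39  1.02 -0.33] 0.0000 0
0.09 0.08 90 [-0.97 -0.14  2.18  1.39  1.02  1.24] 0.0000 0
0.09 0.08 180 [-0.97 -0.14  2.18  1.39  1.02  2.81] 0.0000 0
0.09 0.08 -90 [-0.97 -0.14  2.18  1.39  1.02 -1.9 ] 0.0000 0
0.12 0 0 [-1.1  -0.08  2.27  1.41  1.1  -0.51] 0.0000 0
0.12 0 90 [-1.1  -0.08  2.27  1.41  1.1   1.06] 0.0000 0
0.12 0 180 [-1.1  -0.08  2.27  1.41  1.1   2.63] 0.0000 0
0.12 0 -90 [-1.1  -0.08  2.27  1.41  1.1  -2.08] 0.0000 0
0.12 0.08 0 [-1.03 -0.21  2.22  1.35  1.08 -0.31] 0.0000 0
0.12 0.08 90 [-1.03 -0.21  2.22  1.35  1.08  1.26] 0.0000 0
0.12 0.08 180 [-1.03 -0.21  2.22  1.35  1.08  2.83] 0.0000 0
0.12 0.08 -90 [-1.03 -0.21  2.22  1.35  1.08 -1.88] 0.0000 0
```

```bash
python3 - <<'E'
from kin import *
from scipy.spatial.transform import Slerp
o=ctrl.get_obs();q=o['q'];R0=Ro.from_rotvec(o['tool_rot']);p0=o['tool_pos']
t=rk(-.09-.156,-.042,.0275+.10);R1=lay()
S=Slerp([0,1],Ro.concatenate([R0,R1]))
for s in np.linspace(0,1,9)[1:]:
    q,e=ik(p0+s*(t-p0),S(s),q);print(s.round(2),q.round(2),'%.4f'%e)
plan([(t,R1)]);print(t)
E
```

```text
0.12 [-0.66 -0.84  2.2   0.51  1.3   0.74] 0.0000
0.25 [-0.73 -0.79  2.23  0.61  1.22  0.62] 0.0000
0.38 [-0.78 -0.72  2.24  0.72  1.15  0.49] 0.0000
0.5 [-0.83 -0.63  2.25  0.83  1.09  0.35] 0.0000
0.62 [-0.87 -0.53  2.25  0.96  1.04  0.19] 0.0000
0.75 [-0.91 -0.42  2.23  1.1   1.01  0.03] 0.0000
0.88 [-0.93 -0.29  2.21  1.24  1.   -0.13] 0.0000
1.0 [-0.96 -0.16  2.17  1.37  1.01 -0.29] 0.0000
pos [ 0.4002 -0.0787  0.4209] q [-0.588 -0.868  2.162  0.417  1.376  0.844] t 7.1 F [ 0.4  0.4 -0.6]
[-0.082, 0.3755, 0.3162] [-0.0003, 0.3564, -0.0] rows 6.0
[ 0.50590471 -0.29004222  0.23836916]
```

>>> apply_moves(rows=[-0.02, 0.08, 0.06, 0, 0.07, 0, -0.03, 0.14, 0.12, 0, 0.14, 0, -0.05, 0.21, 0.18, 0, 0.21, 0, -0.065, 0.28, 0.24, 0, 0.28, 0, -0.082, 0.3755, 0.316, 0, 0.3564, 0, -0.082, 0.3755, 0.316, 0, 0.3564, 0, -0.082, 0.3755, 0.316, 0, 0.3564, 0, -0.082, 0.3755, 0.316, 0, 0.3564, 0, -0.082, 0.3755, 0.316, 0, 0.3564, 0, -0.082, 0.3755, 0.316, 0, 0.3564, 0])

```text
t: 8.1
tool_pos: [0.5058, -0.2905, 0.2407]
tool_rot: [-2.526, -0.2, -1.71]
contact_force: [0.7, -1.2, -0.9]
opening: 0.0428
grip_force: 41.4
```

```bash
python3 - <<'E'
from kin import *
o=log();print(o['tool_pos'],o['q'].round(3))
for n in('wrist','top'):
    P,d=ctrl.get_image(n);np.savez(n+'4.npz',p=P,d=d,pos=o['tool_pos'],rot=o['tool_rot'])
    if n=='wrist':a=P
    else: b=P
cv2.imwrite('pics/m4.png',np.vstack([cv2.resize(a[:300],(560,300)),cv2.resize(b[145:265,310:460],(375,300),interpolation=cv2.INTER_CUBIC)[:, :375] if 0 else cv2.copyMakeBorder(cv2.resize(b[145:265,310:460],(375,300),interpolation=cv2.INTER_CUBIC),0,0,0,185,0)]))
E
```

```text
[ 0.50584529 -0.29048838  0.24067321] [-0.957 -0.168  2.167  1.372  1.014 -0.286]
```

View pics/m4.png

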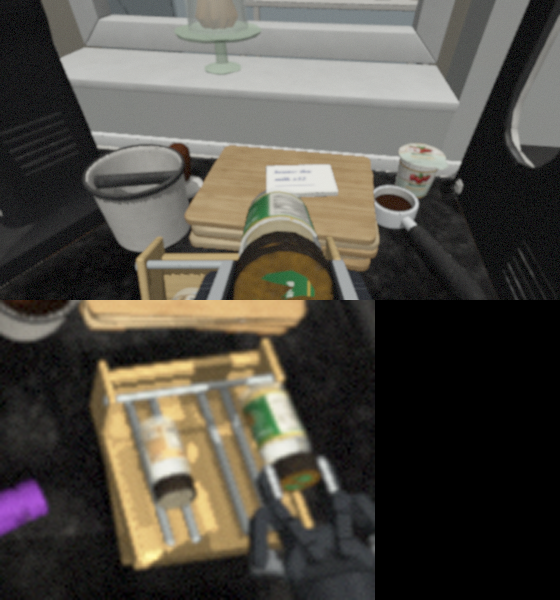

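The crop shows cocoa hovering above the right lane, foot downhill and parallel to the rods, with the cinnamon in the left lane. I'll measure both in the rack frame.

```bash
python3 - <<'E'
from kin import *
def cyl(Q,r):
    # axis line y=a+bx, z=c+dx with radius r
    f=least_squares(lambda s:(np.hypot(Q[:,1]-s[0]-s[1]*Q[:,0],Q[:,2]-s[2]-s[3]*Q[:,0])-r),[np.median(Q[:,1]),0,np.median(Q[:,2])-r*.7,0],loss='soft_l1',f_scale=.001)
    return f.x
for n,f in(('top','top4.npz'),('top','top0.npz')):
    z=np.load(f);L=RK.inv().apply(cloud(ctrl.camera_model(n),z['d']).reshape(-1,3)-RO)
    for nm,y0,z0,r,x1 in(('cinn',.042,.03,.0215,-.05),('cocoa',-.042,.125,.022,-.1)):
        if nm=='cocoa' and f!='top4.npz':continue
        k=(abs(L[:,1]-y0)<.03)&(L[:,2]>z0)&(L[:,2]<z0+.03)&(L[:,0]<-.04)&(L[:,0]>-.21);Q=L[k]
        s=cyl(Q[(Q[:,0]<x1)&(Q[:,0]>-.145 if nm=='cinn' else Q[:,0]>-.17)],r)
        print(f,nm,k.sum(),'x',np.percentile(Q[:,0],[1,3,97,99]).round(4),'y,z @-.1',(s[0]-.1*s[1]).round(4),(s[2]-.1*s[3]).round(4),'slopes',s[[1,3]].round(3))
    k=(abs(L[:,1])<.02)&(L[:,0]<-.06)&(L[:,0]>-.18)&(abs(L[:,2])<.02);print('floor',np.median(L[k][:,2]).round(4),np.polyfit(L[k][:,0],L[k][:,2],1).round(4))
    # stop face & bar
    k=(abs(L[:,1])<.08)&(L[:,2]>.055)&(L[:,2]<.07)&(L[:,0]>-.05)&(L[:,0]<-.015);print('bar x',np.median(L[k][:,0]).round(4),np.polyfit(L[k][:,1],L[k][:,0],1).round(3),k.sum())
    k=(abs(L[:,1])<.08)&(L[:,2]>.046)&(L[:,2]<.058)&(L[:,0]>-.01)&(L[:,0]<.03);print('stop top x',np.percentile(L[k][:,0],[2,98]).round(4),k.sum())
o=ctrl.get_obs();print('tcp in rack',RK.inv().apply(o['tool_pos']-RO).round(4),(lay().inv()*Ro.from_rotvec(o['tool_rot'])).as_rotvec().round(4))
E
```

```text
top4.npz cinn 518 x [-0.148  -0.1473 -0.0564 -0.0542] y,z @-.1 0.0416 0.0267 slopes [-0.002  0.015]
top4.npz cocoa 887 x [-0.2076 -0.203  -0.0969 -0.0939] y,z @-.1 -0.0369 0.1307 slopes [0.036 0.006]
floor -0.0012 [-0.0005 -0.0012]
bar x -0.0339 [-0.004 -0.033] 167
stop top x [-0.0002  0.0125] 234
top0.npz cinn 515 x [-0.148  -0.147  -0.0556 -0.0541] y,z @-.1 0.0414 0.0266 slopes [0.004 0.009]
floor -0.001 [-0.0041 -0.0015]
bar x -0.0339 [-0.003 -0.034] 167
stop top x [-0.0004  0.0127] 229
tcp in rack [-0.2472 -0.0423  0.1296] [-0.0018  0.003  -0.0032]
```

>>> apply_moves(rows=[-0.04, 0, 0, -0.01, 0, 0, -0.08, 0, 0, -0.022, 0, 0, -0.115, 0, 0, -0.022, 0, 0, -0.145, 0, 0, -0.022, 0, 0, -0.16, 0, 0, -0.022, 0, 0, -0.16, 0, 0, -0.022, 0, 0, -0.16, 0, 0, -0.022, 0, 0, -0.16, 0, 0, -0.022, 0, 0])

```text
t: 9.0
tool_pos: [0.4705, -0.297, 0.1512]
tool_rot: [-2.551, -0.17, -1.728]
contact_force: [0.3, -0.4, 0.2]
opening: 0.0427
grip_force: 41.4
```

```bash
cat > meas.py <<'E'
from kin import *
def cyl(Q,r):
    return least_squares(lambda s:(np.hypot(Q[:,1]-s[0]-s[1]*Q[:,0],Q[:,2]-s[2]-s[3]*Q[:,0])-r),[np.median(Q[:,1]),0,np.median(Q[:,2])-r*.7,0],loss='soft_l1',f_scale=.001).x
def jars(zc=.0275,cx=(-.1,-.165),n='top',save=None,xl=.0):
    P,d=ctrl.get_image(n)
    if save:cv2.imwrite(save,P)
    L=RK.inv().apply(cloud(ctrl.camera_model(n),d).reshape(-1,3)-RO)
    for nm,y0,z0,r in(('cinn',.042,.0275,.0215),('cocoa',-.042,zc,.022)):
        k=(abs(L[:,1]-y0)<.03)&(L[:,2]>z0+.003)&(L[:,2]<z0+.026)&(L[:,0]<xl)&(L[:,0]>-.22);Q=L[k]
        s=cyl(Q[(Q[:,0]>-.17)&(Q[:,0]<-.045)],r)
        print(nm,k.sum(),'x',np.percentile(Q[:,0],[0,1,3,97,99]).round(4),'y,z@-.1',(s[0]-.1*s[1]).round(4),(s[2]-.1*s[3]).round(4),'slope',s[[1,3]].round(3))
    o=ctrl.get_obs();print('tcp rack',RK.inv().apply(o['tool_pos']-RO).round(4),'F rack',RK.inv().apply(o['contact_force']).round(1),'t',o['t'])
E
python3 - <<'E'
from meas import *
jars(.033)
E
```

```text
cinn 526 x [-0.1489 -0.148  -0.1473 -0.0532 -0.0005] y,z@-.1 0.0415 0.0266 slope [-0.004  0.014]
cocoa 742 x [-0.2199 -0.2156 -0.2102 -0.0945 -0.0348] y,z@-.1 -0.043 0.0338 slope [ 0.008 -0.004]
tcp rack [-0.2467 -0.0433  0.033 ] F rack [ 0.4  0.5 -1.1] t 9.05
```

>>> apply_moves(rows=[-0.005, 0.001, 0, 0, 0, 0, -0.008, 0.001, 0, 0, 0, 0, -0.01, 0.001, 0, 0, 0, 0, -0.011, 0.001, 0, 0, 0, 0, -0.011, 0.001, 0, 0, 0, 0, -0.011, 0.001, 0, 0, 0, 0])

```text
t: 9.65
tool_pos: [0.4681, -0.2976, 0.1449]
tool_rot: [-2.547, -0.17, -1.729]
contact_force: [0.3, 2.1, 4.6]
opening: 0.043
grip_force: 41.5
```

>>> apply_moves(rows=[0, 0, 0, 0, 0, 0, 0, 0, 0, 0, 0, 0, 0, 0, 0, 0, 0, 0, 0, 0, 0, 0, 0, 0, 0, 0, 0, 0, 0, 0], grip=0.75)

```text
t: 10.15
tool_pos: [0.4674, -0.2974, 0.1432]
tool_rot: [-2.551, -0.167, -1.724]
contact_force: [0.1, 0.1, -0.4]
opening: 0.064
grip_force: 0.0
```

```bash
python3 - <<'E'
from meas import *
jars()
E
```

```text
cinn 521 x [-0.1487 -0.1478 -0.1473 -0.0539 -0.0003] y,z@-.1 0.0415 0.0266 slope [-0.005  0.016]
cocoa 621 x [-0.1972 -0.1956 -0.195  -0.095  -0.0201] y,z@-.1 -0.042 0.0269 slope [-0.    -0.001]
tcp rack [-0.2467 -0.0433  0.0246] F rack [ 0.7 -0.2  0.7] t 10.2
```

```bash
python3 - <<'E'
from meas import *
o=ctrl.get_obs();q=o['q']
for s in[((-.295,-.042,.0275),0),((-.295,-.042,.16),0),((-.26,-.042,.17),45),((-.225,-.042,.17),90),((-.225,-.042,.088),90),((-.116,-.042,.088),90),((-.116,-.042,.17),90),((-.18,.042,.17),90),((-.18,.042,.088),90),((-.107,.042,.088),90)]:
    q,e=ik(rk(*s[0]),lay(s[1]),q);print(s,q.round(2),'%.4f'%e)
plan([(rk(-.295,-.043,.026),lay()),(rk(-.295,-.042,.16),lay()),(rk(-.225,-.042,.17),lay(90)),(rk(-.222,-.042,.17),lay(45))])
E
```

```text
((-0.295, -0.042, 0.0275), 0) [-1.14 -0.12  2.29  1.38  1.14 -0.5 ] 0.0000
((-0.295, -0.042, 0.16), 0) [-1.03 -0.3   2.18  1.29  1.1  -0.17] 0.0000
((-0.26, -0.042, 0.17), 45) [-0.76 -0.16  1.88  0.34  1.19  0.57] 0.0000
((-0.225, -0.042, 0.17), 90) [-0.53  0.2   1.53 -0.24  1.71  0.89] 0.0000
((-0.225, -0.042, 0.088), 90) [-0.56  0.21  1.66 -0.25  1.57  0.9 ] 0.0000
((-0.116, -0.042, 0.088), 90) [-0.46  0.44  1.45 -0.22  1.57  0.98] 0.0000
((-0.116, -0.042, 0.17), 90) [-0.44  0.43  1.33 -0.21  1.71  0.98] 0.0000
((-0.18, 0.042, 0.17), 90) [-0.39  0.2   1.56 -0.2   1.71  1.03] 0.0000
((-0.18, 0.042, 0.088), 90) [-0.41  0.22  1.68 -0.2   1.57  1.04] 0.0000
((-0.107, 0.042, 0.088), 90) [-0.36  0.38  1.53 -0.19  1.57  1.09] 0.0000
pos [ 0.4674 -0.2974  0.1433] q [-1.034 -0.03   2.247  1.488  1.016 -0.554] t 10.2 F [ 0.9 -0.1  0.4]
[0.0023, 0.0024, -0.0805] [0.0231, -0.0007, -0.0006] rows 1.0
[0.2257, 0.0005, -0.0803] [0.0231, -0.0007, -0.0006] rows 2.9
[0.2422, -0.0037, 0.0363] [0.0177, -1.0006, -0.0186] rows 10.5
[0.2422, -0.0039, 0.0413] [0.0216, -0.5006, -0.0096] rows 5.3
```

>>> apply_moves(rows=[0, 0, -0.03, 0, 0, 0, 0, 0, -0.08, 0, 0, 0, 0, 0, -0.08, 0, 0, 0, 0.08, 0, -0.08, 0, 0, 0, 0.16, 0, -0.08, 0.01, 0, 0, 0.225, 0, -0.08, 0.02, 0, 0, 0.24, -0.002, -0.04, 0.02, -0.2, 0, 0.242, -0.003, 0, 0.02, -0.4, 0, 0.242, -0.004, 0.036, 0.02, -0.6, 0, 0.242, -0.004, 0.036, 0.02, -0.8, -0.01, 0.242, -0.004, 0.036, 0.018, -1, -0.019, 0.242, -0.004, 0.036, 0.018, -1, -0.019, 0.242, -0.004, 0.036, 0.018, -1, -0.019, 0.242, -0.004, 0.036, 0.018, -1, -0.019, 0.242, -0.004, 0.036, 0.018, -1, -0.019, 0.242, -0.004, 0.036, 0.018, -1, -0.019, 0.242, -0.004, 0.036, 0.018, -1, -0.019, 0.242, -0.004, 0.036, 0.018, -1, -0.019])

```text
t: 12.0
tool_pos: [0.542, -0.2833, 0.268]
tool_rot: [3.047, 0.245, -0.593]
contact_force: [0.4, -0.4, 0.2]
opening: 0.0641
grip_force: 0.0
```

>>> apply_moves(rows=[0, 0, 0, 0, 0, 0, 0, 0, 0, 0, 0, 0, 0, 0, 0, 0, 0, 0, 0, 0, 0, 0, 0, 0, 0, 0, 0, 0, 0, 0, 0, 0, 0, 0, 0, 0, 0, 0, 0, 0, 0, 0, 0, 0, 0, 0, 0, 0], grip=0)

```text
t: 12.8
tool_pos: [0.5407, -0.2844, 0.2701]
tool_rot: [3.046, 0.24, -0.59]
contact_force: [-0.2, 0.0, -0.2]
opening: -0.0002
grip_force: 0.0
```

```bash
python3 - <<'E'
from meas import *
jars(save='pics/t5.png')
plan([(rk(-.225,-.042,.088),lay(90)),(rk(-.126,-.042,.088),lay(90))])
E
```

```text
cinn 527 x [-0.1487 -0.1478 -0.1471 -0.001  -0.0002] y,z@-.1 0.0416 0.0266 slope [-0.005  0.018]
cocoa 342 x [-0.1901 -0.1859 -0.181  -0.0008 -0.0003] y,z@-.1 -0.0419 0.0263 slope [ 0.023 -0.045]
tcp rack [-0.2252 -0.0418  0.1701] F rack [ 0.5  0.  -0.3] t 12.85
pos [ 0.5407 -0.2844  0.27  ] q [-0.526  0.199  1.536 -0.24   1.706  0.891] t 12.85 F [ 0.4  0.1 -0.5]
[0.0001, 0.0003, 0.1368] [0.0002, -0.0007, 0.0006] rows 1.6
[0.1651, 0.0004, 0.137] [0.0002, -0.0007, 0.0006] rows 2.6
```

>>> apply_moves(rows=[0, 0, 0.05, 0, 0, 0, 0, 0, 0.1, 0, 0, 0, 0, 0, 0.137, 0, 0, 0, 0, 0, 0.137, 0, 0, 0, 0, 0, 0.137, 0, 0, 0])

```text
t: 13.35
tool_pos: [0.5105, -0.2892, 0.1941]
tool_rot: [3.046, 0.24, -0.591]
contact_force: [0.8, -0.2, 1.0]
opening: 0.0002
grip_force: 0.0
```

>>> apply_moves(rows=[0.008, 0, 0, 0, 0, 0, 0.016, 0, 0, 0, 0, 0, 0.022, 0, 0, 0, 0, 0, 0.028, 0, 0, 0, 0, 0, 0.034, 0, 0, 0, 0, 0, 0.041, 0, 0, 0, 0, 0, 0.048, 0, 0, 0, 0, 0, 0.055, 0, 0, 0, 0, 0, 0.062, 0, 0, 0, 0, 0, 0.069, 0, 0, 0, 0, 0, 0.076, 0, 0, 0, 0, 0, 0.083, 0, 0, 0, 0, 0, 0.09, 0, 0, 0, 0, 0, 0.097, 0, 0, 0, 0, 0, 0.104, 0, 0, 0, 0, 0, 0.11, 0, 0, 0, 0, 0, 0.11, 0, 0, 0, 0, 0])

```text
t: 15.05
tool_pos: [0.5712, -0.2794, 0.1687]
tool_rot: [3.046, 0.24, -0.59]
contact_force: [-0.8, 0.3, 0.0]
opening: -0.0003
grip_force: 0.0
```

```bash
python3 - <<'E'
from meas import *
jars(n='top',save='pics/t6.png')
from meas import *
P,d=ctrl.get_image('wrist');o=ctrl.get_obs()
t=cv2.imread('pics/t6.png')[145:265,310:460]
cv2.imwrite('pics/m6.png',np.vstack([P[:300],cv2.copyMakeBorder(cv2.resize(t,(375,300),interpolation=cv2.INTER_CUBIC),0,0,0,185,0)]))
E
```

```text
cinn 529 x [-0.149  -0.148  -0.1471 -0.0533 -0.0003] y,z@-.1 0.0416 0.0265 slope [-0.003  0.022]
cocoa 138 x [-0.0878 -0.0857 -0.082  -0.0002 -0.0001] y,z@-.1 -0.0417 0.0274 slope [-0.003 -0.017]
tcp rack [-0.1588 -0.0416  0.0877] F rack [ 0.5 -0.3 -0.3] t 15.1
```

View pics/m6.png

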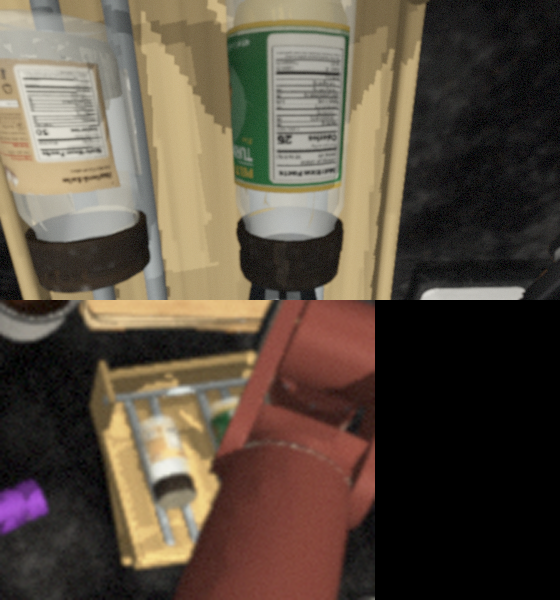

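The wrist view shows the cocoa cap at (290,250) against the shut fingers and straight in the lane. I'll continue pushing.

>>> apply_moves(rows=[0.006, 0, 0, 0, 0, 0, 0.012, 0, 0, 0, 0, 0, 0.018, 0, 0, 0, 0, 0, 0.024, 0, 0, 0, 0, 0, 0.03, 0, 0, 0, 0, 0, 0.036, 0, 0, 0, 0, 0, 0.042, 0, 0, 0, 0, 0, 0.048, 0, 0, 0, 0, 0, 0.054, 0, 0, 0, 0, 0, 0.06, 0, 0, 0, 0, 0, 0.063, 0, 0, 0, 0, 0, 0.063, 0, 0, 0, 0, 0, 0.063, 0, 0, 0, 0, 0])

```text
t: 16.45
tool_pos: [0.6055, -0.2741, 0.155]
tool_rot: [3.046, 0.24, -0.59]
contact_force: [0.2, 0.5, 0.0]
opening: -0.0001
grip_force: 0.0
```

>>> apply_moves(rows=[0.001, 0, 0, 0, 0, 0, 0.002, 0, 0, 0, 0, 0, 0.003, 0, 0, 0, 0, 0, 0.004, 0, 0, 0, 0, 0, 0.004, 0, 0, 0, 0, 0])

```text
t: 16.95
tool_pos: [0.6077, -0.2738, 0.1542]
tool_rot: [3.046, 0.24, -0.59]
contact_force: [-0.4, -0.0, 0.7]
opening: -0.0001
grip_force: 0.2
```

>>> apply_moves(rows=[0.001, 0, 0, 0, 0, 0, 0.002, 0, 0, 0, 0, 0, 0.003, 0, 0, 0, 0, 0, 0.004, 0, 0, 0, 0, 0, 0.004, 0, 0, 0, 0, 0])

```text
t: 17.45
tool_pos: [0.61, -0.2734, 0.1532]
tool_rot: [3.046, 0.24, -0.59]
contact_force: [0.1, 0.2, -0.2]
opening: 0.0001
grip_force: 0.1
```

>>> apply_moves(rows=[0.001, 0, 0, 0, 0, 0, 0.002, 0, 0, 0, 0, 0, 0.003, 0, 0, 0, 0, 0, 0.003, 0, 0, 0, 0, 0])

```text
t: 17.85
tool_pos: [0.6104, -0.2734, 0.153]
tool_rot: [3.045, 0.239, -0.597]
contact_force: [-6.2, 0.1, 4.9]
opening: 0.0004
grip_force: 3.9
```

>>> apply_moves(rows=[-0.006, 0, 0, 0, 0, 0, -0.02, 0, 0, 0, 0, 0, -0.06, 0, -0.02, 0, 0, 0, -0.107, 0, -0.02, 0, 0, 0, -0.112, 0, -0.02, 0, 0, 0, -0.112, 0, -0.02, 0, 0, 0, -0.112, -0.05, -0.02, 0, 0, 0, -0.112, -0.1, -0.02, 0, 0, 0, -0.112, -0.139, -0.02, 0, 0, 0, -0.112, -0.139, -0.01, 0, 0, 0, -0.112, -0.139, 0, 0, 0, 0, -0.112, -0.139, 0, 0, 0, 0, -0.112, -0.139, 0, 0, 0, 0])

```text
t: 19.15
tool_pos: [0.5369, -0.2013, 0.177]
tool_rot: [3.046, 0.239, -0.591]
contact_force: [1.1, 0.5, -0.1]
opening: -0.0001
grip_force: 0.0
```

```bash
python3 - <<'E'
from meas import *
jars(n='top')
plan([(rk(-.125,.0415,.088),lay(90)),(rk(-.107,.0415,.088),lay(90))])
E
```

```text
cinn 99 x [-0.0999 -0.097  -0.0919 -0.0002 -0.0001] y,z@-.1 0.0422 0.0292 slope [-0.023 -0.078]
  return _methods._mean(a, axis=axis, dtype=dtype,
  ret = ret.dtype.type(ret / rcount)
Traceback (most recent call last):
  File "meas.py", line 10, in jars
    s=cyl(Q[(Q[:,0]>-.17)&(Q[:,0]<-.045)],r)
  File "meas.py", line 3, in cyl
    return least_squares(lambda s:(np.hypot(Q[:,1]-s[0]-s[1]*Q[:,0],Q[:,2]-s[2]-s[3]*Q[:,0])-r),[np.median(Q[:,1]),0,np.median(Q[:,2])-r*.7,0],loss='soft_l1',f_scale=.001).x
           ~~~~~~~~~~~~~^^^^^^^^^^^^^^^^^^^^^^^^^^^^^^^^^^^^^^^^^^^^^^^^^^^^^^^^^^^^^^^^^^^^^^^^^^^^^^^^^^^^^^^^^^^^^^^^^^^^^^^^^^^^^^^^^^^^^^^^^^^^^^^^^^^^^^^^^^^^^^^^^^^
ValueError: Initial guess is outside of provided bounds
```

>>> apply_moves(rows=[0.01, 0, 0, 0, 0, 0, 0.02, 0, 0, 0, 0, 0, 0.026, 0, 0, 0, 0, 0, 0.032, 0, 0, 0, 0, 0, 0.038, 0, 0, 0, 0, 0, 0.044, 0, 0, 0, 0, 0, 0.05, 0, 0, 0, 0, 0, 0.056, 0, 0, 0, 0, 0, 0.062, 0, 0, 0, 0, 0, 0.068, 0, 0, 0, 0, 0, 0.074, 0, 0, 0, 0, 0, 0.08, 0, 0, 0, 0, 0, 0.086, 0, 0, 0, 0, 0, 0.092, 0, 0, 0, 0, 0, 0.098, 0, 0, 0, 0, 0, 0.104, 0, 0, 0, 0, 0, 0.11, 0, 0, 0, 0, 0, 0.115, 0, 0, 0, 0, 0, 0.115, 0, 0, 0, 0, 0])

```text
t: 21.1
tool_pos: [0.6004, -0.1905, 0.1517]
tool_rot: [3.046, 0.24, -0.59]
contact_force: [-0.5, -0.2, 0.4]
opening: -0.0001
grip_force: 0.0
```

>>> apply_moves(rows=[0.001, 0, 0, 0, 0, 0, 0.002, 0, 0, 0, 0, 0, 0.003, 0, 0, 0, 0, 0, 0.004, 0, 0, 0, 0, 0, 0.005, 0, 0, 0, 0, 0, 0.005, 0, 0, 0, 0, 0])

```text
t: 21.7
tool_pos: [0.6029, -0.1901, 0.1508]
tool_rot: [3.046, 0.24, -0.59]
contact_force: [0.1, -0.2, 0.6]
opening: 0.0004
grip_force: 0.1
```

>>> apply_moves(rows=[0.001, 0, 0, 0, 0, 0, 0.002, 0, 0, 0, 0, 0, 0.003, 0, 0, 0, 0, 0, 0.004, 0, 0, 0, 0, 0, 0.004, 0, 0, 0, 0, 0])

```text
t: 22.2
tool_pos: [0.6052, -0.1897, 0.1498]
tool_rot: [3.046, 0.24, -0.59]
contact_force: [-0.4, -0.6, -1.0]
opening: 0.0
grip_force: 0.1
```

>>> apply_moves(rows=[0.001, 0, 0, 0, 0, 0, 0.002, 0, 0, 0, 0, 0, 0.003, 0, 0, 0, 0, 0, 0.003, 0, 0, 0, 0, 0])

```text
t: 22.6
tool_pos: [0.6061, -0.1896, 0.1494]
tool_rot: [3.045, 0.239, -0.594]
contact_force: [-6.1, -0.2, 4.3]
opening: 0.0002
grip_force: 3.2
```

>>> apply_moves(rows=[-0.006, 0, 0, 0, 0, 0, -0.02, 0, 0, 0, 0, 0, -0.06, 0, -0.03, 0, 0, 0, -0.1, 0, -0.1, 0, 0, 0, -0.13, 0, -0.18, 0, 0, 0, -0.15, -0.06, -0.25, 0, 0, 0, -0.15, -0.14, -0.25, 0, 0, 0, -0.15, -0.22, -0.25, 0, 0, 0, -0.15, -0.3, -0.25, 0, 0, 0, -0.15, -0.38, -0.25, 0, 0, 0, -0.15, -0.45, -0.25, 0, 0, 0, -0.15, -0.45, -0.25, 0, 0, 0, -0.15, -0.45, -0.25, 0, 0, 0])

```text
t: 23.9
tool_pos: [0.5371, 0.0734, 0.3221]
tool_rot: [3.045, 0.243, -0.588]
contact_force: [0.2, -0.5, 1.1]
opening: -0.0002
grip_force: 0.0
```

```bash
python3 - <<'E'
from meas import *
jars(n='top',save='pics/t7.png',xl=-.045)
P,d=ctrl.get_image('top')
P2,_=ctrl.get_image('scene')
cv2.imwrite('pics/m7.png',np.vstack([cv2.resize(P[145:265,310:460],(375,300),interpolation=cv2.INTER_CUBIC),cv2.resize(P2[120:220,290:415],(375,300),interpolation=cv2.INTER_CUBIC)]))
E
```

```text
cinn 280 x [-0.0963 -0.0958 -0.0953 -0.0473 -0.0458] y,z@-.1 0.0417 0.0248 slope [-0.004  0.046]
cocoa 336 x [-0.1061 -0.1051 -0.1045 -0.047  -0.0456] y,z@-.1 -0.0423 0.0252 slope [0.006 0.05 ]
tcp rack [-0.1963  0.3113  0.2378] F rack [-0.2  0.1 -0.1] t 23.95
```

View pics/m7.png

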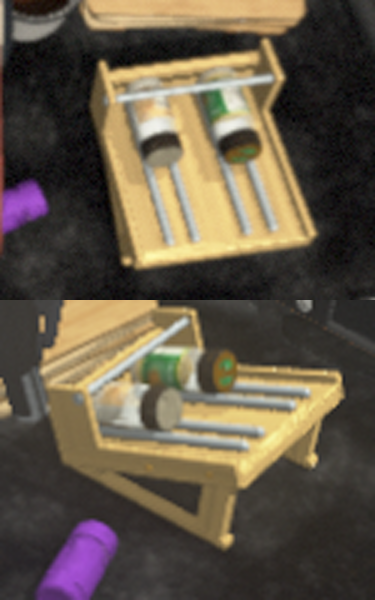

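Both jars lie under the bar with cap ends at −96 and −105 mm, so their feet are on the stop. I'll back away from the grinder and hand the job in.

>>> apply_moves(rows=[-0.06, 0.03, 0, 0, 0, 0, -0.12, 0.06, 0, 0, 0, 0, -0.18, 0.1, 0, 0, 0, 0, -0.18, 0.1, 0, 0, 0, 0, -0.18, 0.1, 0, 0, 0, 0, -0.18, 0.1, 0, 0, 0, 0])

```text
t: 24.65
tool_pos: [0.4481, -0.0024, 0.3618]
tool_rot: [3.046, 0.238, -0.591]
contact_force: [-0.1, 0.3, 0.1]
opening: 0.0001
grip_force: 0.0
```

```bash
python3 - <<'E'
from meas import *
jars(n='top',xl=-.045)
print(ctrl.finish_job())
E
```

```text
cinn 233 x [-0.0968 -0.0955 -0.0951 -0.0477 -0.0458] y,z@-.1 0.0408 0.024 slope [0.024 0.065]
cocoa 335 x [-0.1058 -0.1053 -0.1046 -0.0473 -0.0461] y,z@-.1 -0.0418 0.0258 slope [-0.011  0.021]
tcp rack [-0.3035  0.2514  0.2372] F rack [ 0.4  0.1 -0.1] t 24.7
the job is handed in; nothing more can be done
None
```

Both jars are lying under the keeper bar with their feet against the back stop, the sugar shaker was not touched, and the job was handed in at about 25 s of the 67 s allowed.

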